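Hold a bearing block home in the corner of a locating fixture

ROBOT

A 6-joint arm with a two-finger parallel gripper is mounted at the origin on a cart in front of the work surface, level with it; the furniture and walls round the work are solid. World frame = base frame: x ahead of the robot, y to its left, z up, the work surface at z = 0. Lengths are in m, angles in rad, forces in N, time in s.
With the tool pointing down it reaches from about 0.375 to 0.9 m from the base axis. Payload 3.1 kg.
Tool frame: the origin (TCP) lies between the finger pads; the fingertips stand manip.finger_overhang ahead of it and the grasp point (between the pads) lies 5 mm behind it (manip.finger_overhang is the distance from the TCP to the fingertips, in m); z points along the fingers, y is the line along which they close (so a half turn about z gives the same grasp; the last joint's range is limited). The gripper opens to 85 mm and grips with 20 to 120 N. Pads are 22 mm wide; open, the fingers measure 114 mm over their backs; the gripper's body (76 mm by 85 mm) begins 54 mm behind the grasp point. The pads swing forward as they close: fully open they stand 13 mm farther back than shut.
Start: joints at [-1.488, 0.527, 1.433, -0, 1.181, -0.178], TCP at [0.161, -0.604, 0.245] pointing down, gripper open.
Joint ranges: [-3.08, 3.08], [-0.75, 2.2], [0.22, 2.44], [-1.43, 4.57], [0, 2.65], [-2.85, 2.85]. Speed limits (rad/s): [2.79, 2.79, 3.14, 3.14, 3.14, 3.14].

INTERFACE

Orientations are given as a unit quaternion [x, y, z, w].
In Python, from station import manip gives the robot as it stands.
- The arm moves only by the tool drive_tool, never from a script. Its argument "plan" is a list of rows, each a list of 7 numbers: the shift along the tool's x, y, z in m, then the turn, a rotation vector about the tool's x, y, z in degrees, then the opening, from -1 (shut) to 1 (fully open). In form: [[x, y, z, wx, wy, wz, gripper], ...]. A call has 1 to 10 rows; each row shifts and turns the commanded pose from where the row before left it, along the tool's axes as they then stand; what a row does not reach is not made up. A row lasts 1/10 s, in which the tool goes at most 50 mm and 8.59 degrees, less where a joint would pass 70% of its speed; a pose out of reach is approached as far as the arm can. A call is refused whole if a number of a shift passes 0.05 or a number of a turn 8.59, either way. A call with a gripper value outside its range is refused whole. The fingers move at their own pace and stop on an object; "newtons" is the grip in N (left out, the last holds). Time passes only in rows, so rows that do not move let the fingers close. It gives the time, the measured TCP pose, the force, the opening and the grip force at its end, in the units of the state.
- manip.sense(): the state, without advancing time (a new reading comes with each control period).
- manip.snapshot(name): name is "scene" or "side" or "wrist"; returns a dict with "image" (480x640x3 uint8, red, green, blue), "z_map" (480x640 float32, m along the optical axis (not along the pixel's ray), 0 where there is no reading), "fov_y" (degrees; the focal length in pixels is half the picture's height over the tangent of half this angle, whatever the lens; pixels are square), "cx", "cy" (the principal point, pixels), "k1" (the pictures are not rectified: a ray, as slopes to the right and down, at radius r is drawn at 1 + k1 r^2 times it, then the intrinsics apply), "extrinsics" (4x4, takes a point from camera to world coordinates); the wrist camera has in their place "mount" (4x4, takes a point from camera to tool coordinates, whose origin is the TCP and whose axes are the flange's). Camera axes: x right, y up, looking along -z (the intrinsics and any distortion apply to the point x, -y, -z); pixel columns grow to the right and rows downward; lengths in m; the calibration is good to about 2 mm. A picture is of the moment at which its call begins: read the wrist's pose just before it.
- manip.sign_off(): hands the job in; it is judged then, once.
The state is a dict: "t": time; "q": joint angles; "qd": joint speeds; "tau": joint torques, N m; "tcp_pos": TCP position; "tool_rot": TCP orientation; "force": force on the tool from outside, world axes, zero at the start; "ft_torque": the same for the moment, N m; "finger_gap": opening from 0.0 (shut) to 1.0 (fully open); "gripper_force": force on a finger pad.
Only numpy, scipy, OpenCV 4.12 (cv2) and the standard library are available. Lean on these libraries where they do the work, as an engineer would, in place of code of your own. Each camera call takes 0.05 s, during which the arm holds its last target. There are 200 camera calls.

TASK

Pick up the bored aluminium bearing block and set it on the steel corner fixture, feet down, with its long side along the long fence. Press it firmly into the corner so that it bears on the long fence and the end stop at the same time, and finish holding it pressed there, flat on the plate and not let go, so that it can be bolted down; leave the small parts standing behind the work alone.

Things in the scene. Friction and masses are not known exactly. Their poses are not given: they have to be found in the camera images.
- bearing_block: Loose aluminium block, 0.28-0.46 kg, on its feet, 100 (x) x 40 (y) x 54 mm (z up). Origin: centre of underside. Mid housing 50 x 40 x 54 mm, 22 mm bore along x with axis 36 mm up; at each x end a foot 25 x 40 x 16 mm with a 9 mm upright hole. Side faces y = +-20 mm are flat: grip the housing across y (40 mm), above fence height. A half turn about z makes no difference.
- fixture: Corner fixture, fixed to the bench: dark steel base plate 150 (its x) x 120 (its y) x 12 mm with two steel fences on top. Origin: centre of the plate's underside; z up. The corner lies towards its +x, +y. The plate's top is 12 mm above the origin. Plate and fences are ground and oiled: the block slides on them easily (friction about 0.2).
- long_fence: Long fence fixed on the plate, a steel bar 100 mm long along the fixture's x, 14 mm wide, 16 mm high above the plate. Origin: centre of its underside; axes as the fixture's. Its locating face looks to the fixture's -y and lies 40 mm in +y from the fixture's origin (7 mm in -y from its own).
- end_stop: End stop fixed on the plate, a steel bar 50 mm long along the fixture's y, 14 mm wide, 16 mm high above the plate. Origin: centre of its underside; axes as the fixture's. Its locating face looks to the fixture's -x and lies 55 mm in +x from the fixture's origin (7 mm in -x from its own).
- seat (a point): Point on the plate's top where the centre of the block's underside is when the block is home in the corner: in the fixture's frame (5, 20, 12) mm. Axes as the fixture's; the block's long axis (x) then lies along the fixture's x.
- lead_cap_green: Bystander: small green cap 23 x 23 x 33 mm, loose, standing behind the work; origin at the centre of its underside.
- plug_orange: Bystander: orange plug 26 x 22 x 46 mm, loose, standing behind the work; origin at the centre of its underside.
- probe_blue: Bystander: slim blue probe 19 x 19 x 80 mm, loose, standing on end behind the work; origin at the centre of its underside.
- bush_brass: Bystander: brass bush 22 x 22 x 33 mm, loose, standing behind the work; origin at the centre of its underside.

How it is judged:
On the way:
1. the bearing block is lifted off the bench, over 20 mm (height (world z) of bearing_block above 0.02 m), for 0.1 s.
At the end, for the whole second after the job is handed in: Through the last second the block bears on the long fence and on the end stop with more than 2 N each, pressed by the fingers (more than 2 N on the block), its underside's centre within 4 mm of the seat point, long axis within 2.5 degrees of the fixture's x, upright within 2.5 degrees, and still (contact force between bearing_block and long_fence above 2 N and contact force between bearing_block and end_stop above 2 N and contact force between the fingers and bearing_block above 2 N and distance between bearing_block and seat below 0.004 m and angle between the x axis of bearing_block and the x axis of fixture, either way round below 0.045 rad and angle between bearing_block's own z axis and vertical below 0.045 rad and linear speed of bearing_block below 0.01 m/s); the arm keeps its last pose, push and grip.
It fails at once if a small part behind the work is shoved by over 20 mm or knocked over (distance of any of lead_cap_green, plug_orange, probe_blue, bush_brass from where it was at the start of the episode above 0.02 m or angle between any of lead_cap_green, plug_orange, probe_blue, bush_brass's own z axis and vertical above 0.6 rad).
It also fails if it takes over 40 s, if anything falls off the work surface, if the arm or the gripper's body presses on something with over 40 N, if the wrist force passes 120 N, or if a joint passes its speed limit or range.

## Working session

There is one attempt and no reset: what is moved stays moved. The work goes in short steps, Python scripts to look and compute and a tool call to move; the robot and the scene stay as the last step left them, time stands still between calls to the robot, and variables do not carry over. Pictures are saved under pics/ and viewed, at most 10 in all, crops included, and the job is handed in when it is done.

Besides the shell and the picture viewer there is one more tool, called after "Request:" as name(argument=value, ...) on one line, values as JSON. drive_tool: Moves the arm, as the interface text tells. Its arguments: {"type":"object","properties":{"plan":{"type":"array"},"newtons":{"type":"number"}},"required":["plan"]}

```bash
mkdir -p pics
cat > h.py <<'E'
import numpy as np, cv2
from scipy.spatial.transform import Rotation as R
from station import manip
def snap(n):
    s=manip.sense(); d=manip.snapshot(n)
    if n=="wrist":
        T=np.eye(4);T[:3,:3]=R.from_quat(s['tool_rot']).as_matrix();T[:3,3]=s['tcp_pos'];d['E']=T@d['mount']
    else: d['E']=np.array(d['extrinsics'])
    return d
def cloud(d):
    h,w=d['z_map'].shape; f=h/2/np.tan(np.radians(d['fov_y'])/2)
    K=np.array([[f,0,d['cx']],[0,f,d['cy']],[0,0,1.]])
    v,u=np.mgrid[:h,:w].astype(np.float64)
    p=np.stack([u.ravel(),v.ravel()],1)[:,None]
    # drawn radius = r(1+k1 r^2)
    n=cv2.undistortPointsIter(p,K,np.array([d['k1'],0,0,0.]),None,None,(3,50,1e-9))[:,0]
    z=d['z_map'].ravel().astype(float)
    P=np.stack([n[:,0]*z,-n[:,1]*z,-z,np.ones_like(z)])
    W=(d['E']@P)[:3].T.reshape(h,w,3); W[d['z_map']==0]=np.nan
    return W
E
python3 - <<'E'
from h import *
s=manip.sense();print(s,manip.finger_overhang)
for n in("scene","side","wrist"):
    d=snap(n);cv2.imwrite(f"pics/{n}.png",d['image'][...,::-1]);np.savez(f"{n}.npz",im=d['image'],W=cloud(d))
    print(n,d['fov_y'],d['k1'],d['E'].round(3).tolist())
a=[cv2.imread(f"pics/{n}.png") for n in("scene","side")]
E
```

```text
{'t': 0.0, 'q': array([-1.48852370e+00,  5.28472447e-01,  1.43391749e+00, -2.31305180e-06,
        1.18140571e+00, -1.78531929e-01]), 'qd': array([-8.97212693e-04,  1.47268843e-05, -2.23619874e-04,  2.17917204e-03,
        1.12978467e-03, -1.09003775e-03]), 'tau': array([ 5.40299607e-04, -4.42346191e+01, -1.78024435e+01, -1.55350854e-04,
        8.54240876e-03, -4.27979103e-06]), 'tcp_pos': array([ 0.1611117 , -0.60315701,  0.24432491]), 'tool_rot': array([ 9.91509006e-01,  1.30033375e-01,  5.19258729e-05, -1.10027085e-03]), 'force': array([-0.16502056, -0.17080508, -0.37554205]), 'ft_torque': array([-0.04888069, -0.01664637, -0.00417737]), 'gripper_force': 0.0, 'finger_gap': 1.0012330890467633} 0.014
scene 44.83811034681724 0.039210625166931946 [[-0.87, 0.337, -0.36, 0.269], [-0.493, -0.588, 0.642, 0.798], [0.005, 0.736, 0.677, 0.638], [0.0, 0.0, 0.0, 1.0]]
side 49.444292797783895 -0.13732591527864074 [[-0.896, 0.161, -0.414, 0.239], [-0.444, -0.316, 0.838, 0.932], [0.004, 0.935, 0.355, 0.336], [0.0, 0.0, 0.0, 1.0]]
wrist 70.63790440411269 -0.02923423627275221 [[0.257, 0.914, 0.314, 0.242], [-0.966, 0.244, 0.082, -0.583], [-0.001, -0.324, 0.946, 0.372], [0.0, 0.0, 0.0, 1.0]]
```

View pics/scene.png

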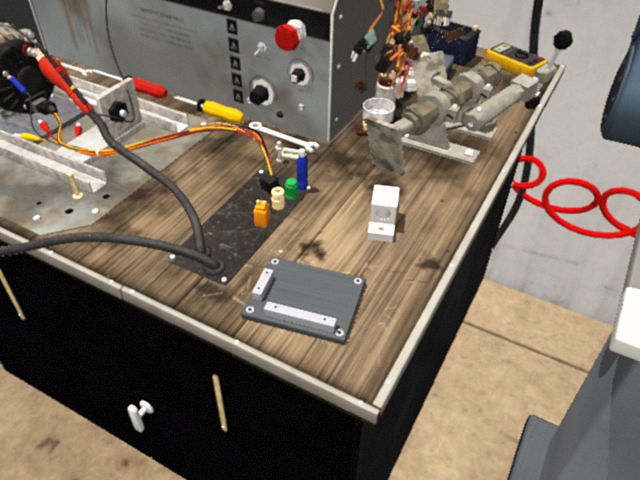

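View pics/side.png

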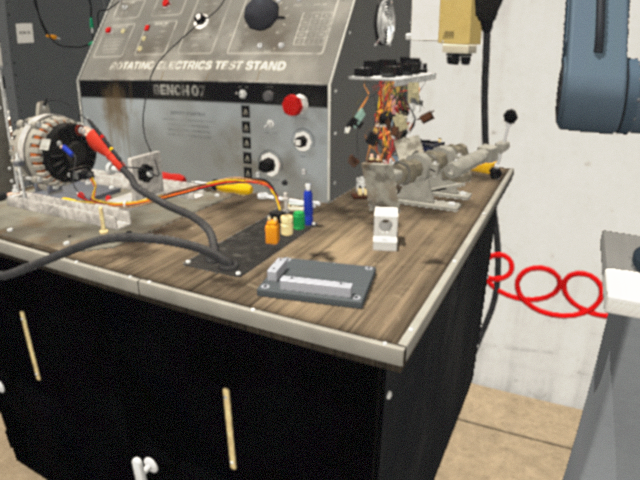

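The scene view shows the block at (384,213). The plate centre is at (305,298), with the end stop at (262,284) and the long fence at (300,317). The small parts run from (261,213) to (302,170). Next I fit poses from the depth map.

```bash
cat > fit.py <<'E'
from h import *
def rect(W,box,zlo,zhi):
    u0,v0,u1,v1=box; P=W[v0:v1,u0:u1].reshape(-1,3); P=P[np.isfinite(P[:,0])]
    P=P[(P[:,2]>zlo)&(P[:,2]<zhi)]
    return cv2.minAreaRect((P[:,:2]*1000).astype(np.float32)),np.median(P[:,2]),len(P)
if __name__=="__main__":
  W=np.load("scene.npz")['W'];Ws=np.load("side.npz")['W']
  for nm,W,bs in(("scene",W,[(365,180,405,245),(238,255,370,345),(245,260,280,305),(255,298,345,338)]),("side",Ws,[(370,203,402,254),(255,254,380,310),(262,254,290,285),(268,268,360,300)])):
    for b,z in zip(bs,[(.049,.06),(.007,.017),(.024,.033),(.024,.033)]): print(nm,b,rect(W,b,*z))
  W=np.load("scene.npz")['W']
  for u,v in[(384,190),(305,290),(262,284),(300,317),(262,210),(278,196),(291,186),(302,160),(330,240)]:print((u,v),W[v,u].round(4))
E
python3 fit.py
```

```text
scene (365, 180, 405, 245) (((523.7319946289062, 98.519775390625), (39.822628021240234, 54.9132194519043), 19.188987731933594), np.float64(0.05278668389788932), 530)
scene (238, 255, 370, 345) (((548.5061645507812, 314.6961975097656), (150.4241943359375, 123.7067642211914), 11.659418106079102), np.float64(0.010943704109594277), 5474)
scene (245, 260, 280, 305) (((600.04736328125, 342.4710388183594), (34.09342956542969, 73.7785873413086), 40.52120590209961), np.float64(0.026793889962050288), 298)
scene (255, 298, 345, 338) (((530.8822021484375, 359.915283203125), (99.57489013671875, 16.676292419433594), 11.459753036499023), np.float64(0.026849943888773153), 634)
side (370, 203, 402, 254) (((522.842041015625, 97.38622283935547), (37.075706481933594, 53.228939056396484), 18.87356185913086), np.float64(0.05383758969725033), 244)
side (255, 254, 380, 310) (((545.7103271484375, 314.18524169921875), (150.0233612060547, 122.23805236816406), 11.650928497314453), np.float64(0.012418273302726324), 2881)
side (262, 254, 290, 285) (((596.1893310546875, 345.9487609863281), (28.4664249420166, 81.39714050292969), 33.5999755859375), np.float64(0.027992877857315662), 238)
side (268, 268, 360, 300) (((543.7039184570312, 356.6656799316406), (38.86863327026367, 129.2025146484375), 86.22199249267578), np.float64(0.028534264568549572), 586)
(384, 190) [0.5306 0.0864 0.0531]
(305, 290) [0.5521 0.3072 0.0117]
(262, 284) [0.6037 0.34   0.0275]
(300, 317) [nan nan nan]
(262, 210) [0.6864 0.2117 0.0369]
(278, 196) [0.6873 0.1621 0.0309]
(291, 186) [0.6817 0.1291 0.0319]
(302, 160) [0.6784 0.0972 0.0671]
(330, 240) [ 0.5774  0.182  -0.0024]
```

View pics/wrist.png

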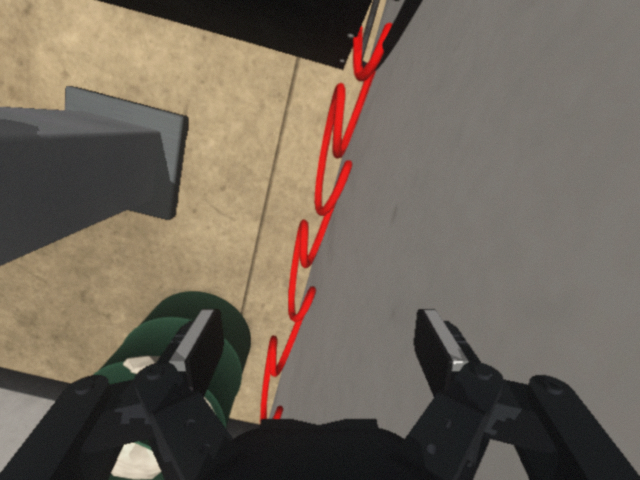

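The wrist view shows only cart and floor for now. The fixture fits the given sizes: centre about (0.547, 0.3145), yaw 11.6°. The block is at about (0.523, 0.098), long axis at 109°. Before moving I check what stands along the path.

Run:
```python
from h import *
P=np.concatenate([np.load(n+".npz")['W'].reshape(-1,3) for n in("scene","side")]);P=P[np.isfinite(P[:,0])]
xs=np.arange(.2,.85,.05);ys=np.arange(-.75,.5,.05)
print("y\\x ",*(f"{int(x*1000):4d}" for x in xs))
for y in ys:
    r=[]
    for x in xs:
        m=(abs(P[:,0]-x)<.025)&(abs(P[:,1]-y)<.025);r.append(f"{int(P[m,2].max()*1000):4d}" if m.any() else "   .")
    print(f"{int(y*1000):5d}",*r)
```

```text
y\x   200  250  300  350  399  449  499  549  599  649  700  749  799
 -750    .    .    .    .    .    .    .    .    .    .    .    .    .
 -700  119  126  474  473  472  471  433  339  315  341  351  351    .
 -649  118  114  470  466  465  467  425  345  344  352  351  336    .
 -599 -289 -277 -277 -291    3  463  416  341  344  351  463    .    .
 -549 -790 -789 -791 -790   31  460  458  342  456  457  460    .    .
 -499 -790 -790 -791 -792    3   33  455  454  455  302  455    .    .
 -449 -791 -790 -790 -791    3    3    2    .  291  305  452    .    .
 -399 -788 -790 -791 -792    3    3    1    .  304  304  448    .    .
 -349 -790 -791 -792  125  127   93  110    .  300  301  443    .    .
 -299 -788 -791 -792  203  203  109  115  209  290  300  440    .    .
 -249 -789 -793 -792 -790  125  122  115  210  289  300  436    .    .
 -199 -792 -792 -791 -791  118  118  111  112  288  299  432  431  433
 -149 -791 -791 -790 -790    4  111  112  115  266  285  424  424  422
  -99 -790  423 -790 -791    3  105    2  107   97    8  352  352  350
  -49 -792  419 -792 -786    3    2    3   90  108    2  281  280  281
    0  421  418 -790 -790    3    2    2  116  112    1    7  232  234
   50  416  390 -791 -793    4    2   55   53    2    2    3   68   74
  100  303  309    . -794    4    3   55   55    1   69   83   67   69
  150    .    .    .    .    4    2   54   54    2   13   36   34    4
  200    .    .    .    .    4    3    2    2    3    4   49    5    4
  250    .    .    .    .    3    2   15   13   13   12    6   41   47
  300    .    .    .    .    3   14   14   14   29   13   18   43   44
  350    .    .    .    .    3   14   30   30   30    7   38   52   55
  400    .    .    .    .    4    3    3   28   24    3    3    3   56
  450    .    .    .    .    4    3    3    3    4    3    3    3    3
```

```bash
cat > plan.py <<'E'
from h import *
import json
def plan(wps,g,p=None,yaw=None,step=.045,dec=3):
    """wps: (x,y,z,yaw_deg) of tool x axis, tool down; prints rows"""
    s=manip.sense()
    if p is None:
        p=s['tcp_pos'].copy();x=R.from_quat(s['tool_rot']).as_matrix()[:,0];yaw=np.degrees(np.arctan2(x[1],x[0]))
    rows=[]
    for w in wps:
        d=np.array(w[:3])-p;dy=(w[3]-yaw+180)%360-180
        n=max(1,int(np.ceil(max(np.linalg.norm(d)/step,abs(dy)/8.5))))
        for k in range(n):
            e=(np.array(w[:3])-p)/(n-k);t=((w[3]-yaw+180)%360-180)/(n-k);c,s_=np.cos(np.radians(yaw)),np.sin(np.radians(yaw))
            r=np.round([c*e[0]+s_*e[1],s_*e[0]-c*e[1],-e[2]],dec);tz=round(-t,1)
            rows.append([*r.tolist(),0,0,tz,g])
            p=p+np.array([c*r[0]+s_*r[1],s_*r[0]-c*r[1],-r[2]]);yaw-=tz
    for i in range(0,len(rows),10):print(json.dumps(rows[i:i+10]))
    print("end",p.round(4),round(yaw,2))
E
python3 -c "
from plan import *
plan([(.12,-.44,.34,15),(.33,-.32,.34,40),(.46,-.10,.32,80),(.515,.095,.22,109)],1)"
```

```text
[[0.0, -0.034, -0.019, 0, 0, -0.0, 1], [0.001, -0.034, -0.019, 0, 0, -0.0, 1], [0.0, -0.033, -0.019, 0, 0, -0.0, 1], [0.001, -0.034, -0.019, 0, 0, -0.0, 1], [0.0, -0.033, -0.019, 0, 0, -0.1, 1], [0.039, -0.01, -0.0, 0, 0, -4.2, 1], [0.04, -0.007, -0.0, 0, 0, -4.2, 1], [0.04, -0.005, -0.0, 0, 0, -4.1, 1], [0.04, -0.002, -0.0, 0, 0, -4.2, 1], [0.041, 0.001, -0.0, 0, 0, -4.1, 1]]
[[0.04, 0.005, -0.0, 0, 0, -4.2, 1], [0.04, -0.014, 0.003, 0, 0, -6.7, 1], [0.042, -0.009, 0.003, 0, 0, -6.7, 1], [0.042, -0.005, 0.003, 0, 0, -6.6, 1], [0.043, 0.0, 0.004, 0, 0, -6.7, 1], [0.042, 0.006, 0.003, 0, 0, -6.6, 1], [0.041, 0.01, 0.004, 0, 0, -6.7, 1], [0.034, 0.003, 0.017, 0, 0, -4.8, 1], [0.033, 0.006, 0.017, 0, 0, -4.8, 1], [0.033, 0.009, 0.016, 0, 0, -4.8, 1]]
[[0.032, 0.012, 0.017, 0, 0, -4.9, 1], [0.03, 0.014, 0.016, 0, 0, -4.8, 1], [0.029, 0.017, 0.017, 0, 0, -4.9, 1]]
end [0.5148 0.095  0.2195] 109.04
```

Request:
drive_tool(plan=[[0,-0.034,-0.019,0,0,0,1],[0,-0.034,-0.019,0,0,0,1],[0,-0.034,-0.019,0,0,0,1],[0,-0.034,-0.019,0,0,0,1],[0,-0.033,-0.019,0,0,0,1],[0.039,-0.01,0,0,0,-4.2,1],[0.04,-0.007,0,0,0,-4.2,1],[0.04,-0.005,0,0,0,-4.2,1],[0.04,-0.002,0,0,0,-4.2,1],[0.04,0,0,0,0,-4.2,1]])

```text
t: 1.15
tcp_pos: [0.2926, -0.3383, 0.3403]
tool_rot: [0.951, 0.31, 0.0, 0.0]
force: [0.8, -0.8, -0.6]
finger_gap: 1.001
gripper_force: 0.0
```

```bash
python3 -c "
from plan import *
plan([(.33,-.32,.34,40),(.46,-.10,.32,80),(.515,.095,.22,109)],1)"
```

```text
[[0.041, 0.007, 0.0, 0, 0, -3.9, 1], [0.04, -0.014, 0.003, 0, 0, -6.7, 1], [0.042, -0.009, 0.003, 0, 0, -6.7, 1], [0.042, -0.005, 0.004, 0, 0, -6.7, 1], [0.043, 0.001, 0.003, 0, 0, -6.6, 1], [0.042, 0.005, 0.004, 0, 0, -6.7, 1], [0.041, 0.01, 0.003, 0, 0, -6.6, 1], [0.034, 0.003, 0.017, 0, 0, -4.8, 1], [0.033, 0.006, 0.017, 0, 0, -4.8, 1], [0.033, 0.009, 0.017, 0, 0, -4.9, 1]]
[[0.031, 0.012, 0.016, 0, 0, -4.8, 1], [0.031, 0.015, 0.017, 0, 0, -4.9, 1], [0.029, 0.017, 0.016, 0, 0, -4.8, 1]]
end [0.5154 0.0953 0.2203] 108.99
```

Request:
drive_tool(plan=[[0.041,0.007,0,0,0,-3.9,1],[0.04,-0.014,0.003,0,0,-6.7,1],[0.042,-0.009,0.003,0,0,-6.7,1],[0.042,-0.005,0.003,0,0,-6.7,1],[0.043,0.001,0.003,0,0,-6.6,1],[0.042,0.005,0.004,0,0,-6.7,1],[0.041,0.01,0.003,0,0,-6.6,1],[0.034,0.003,0.017,0,0,-4.8,1],[0.033,0.006,0.017,0,0,-4.8,1],[0.033,0.009,0.017,0,0,-4.9,1]])

```text
t: 2.15
tcp_pos: [0.4866, -0.002, 0.2697]
tool_rot: [0.678, 0.735, 0.0, 0.0]
force: [0.2, 0.1, -0.3]
finger_gap: 1.0
gripper_force: 0.0
```

Request:
drive_tool(plan=[[0.031,0.012,0.016,0,0,-4.8,1],[0.031,0.015,0.016,0,0,-4.8,1],[0.029,0.015,0.016,0,0,-4.0,1],[0,0,0,0,0,0,1],[0,0,0,0,0,0,1]])

```text
t: 2.65
tcp_pos: [0.5131, 0.0935, 0.2218]
tool_rot: [0.588, 0.809, -0.001, -0.001]
force: [0.6, -0.0, -0.7]
finger_gap: 0.995
gripper_force: 0.0
```

Run:
```python
from fit import *
d=snap("wrist");cv2.imwrite("pics/w2.png",d['image'][...,::-1]);W=cloud(d);np.savez("w2.npz",W=W)
s=manip.sense();print(s['tcp_pos'])
m=(W[...,2]>.048)&(W[...,2]<.06)&(abs(W[...,0]-.523)<.06)&(abs(W[...,1]-.098)<.06)
P=W[m];print(len(P),np.median(P[:,2]),cv2.minAreaRect((P[:,:2]*1000).astype(np.float32)))
m=(W[...,2]>.010)&(W[...,2]<.06)&(abs(W[...,0]-.523)<.07)&(abs(W[...,1]-.098)<.075)
P=W[m];print(len(P),cv2.minAreaRect((P[:,:2]*1000).astype(np.float32)))
```

```text
[0.51338241 0.09284265 0.22227522]
2393 0.05294967704315817 ((522.9713134765625, 95.55189514160156), (40.032371520996094, 50.88633728027344), 19.270414352416992)
4019 ((523.000244140625, 95.49143981933594), (40.069759368896484, 100.69635009765625), 19.163240432739258)
```

View pics/w2.png

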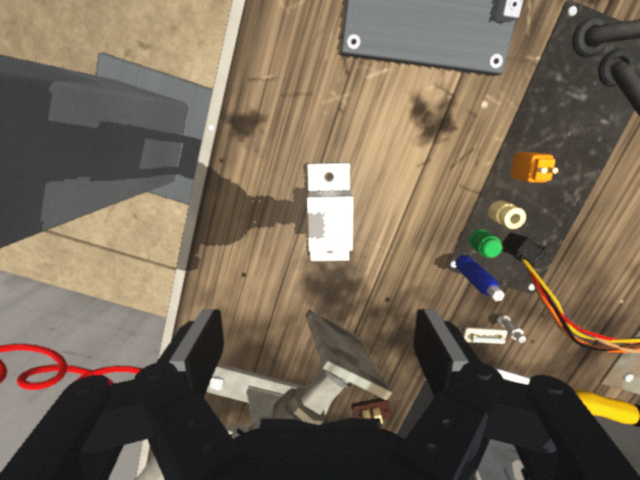

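The wrist view shows the block at (330,213). It measures 40 × 100 mm, centre (0.523, 0.0955), axis 109.2°, and the bracket at (345,350) stands clear of it. I descend with the tips about 23 mm up.

```bash
python3 -c "
from plan import *
plan([(.523,.0955,.12,109.2),(.523,.0955,.037,109.2)],1,step=.03)"
```

```text
[[-0.0, 0.002, 0.026, 0, 0, -0.3, 1], [-0.0, 0.003, 0.025, 0, 0, -0.3, 1], [-0.0, 0.002, 0.026, 0, 0, -0.3, 1], [-0.001, 0.003, 0.025, 0, 0, -0.4, 1], [0.0, -0.0, 0.028, 0, 0, 0.0, 1], [0.0, -0.0, 0.028, 0, 0, 0.0, 1], [0.0, -0.0, 0.027, 0, 0, 0.0, 1]]
end [0.5232 0.0951 0.0373] 109.24
```

Request:
drive_tool(plan=[[0,0.003,0.026,0,0,-0.4,1],[0,0.003,0.026,0,0,-0.4,1],[0,0.002,0.025,0,0,-0.4,1],[0,0.002,0.025,0,0,0,1],[0,0,0.028,0,0,0,1],[0,0,0.028,0,0,0,1],[0,0,0.027,0,0,0,1],[0,0,0,0,0,0,1],[0,0,0,0,0,0,1]])

```text
t: 3.6
tcp_pos: [0.5235, 0.0952, 0.0379]
tool_rot: [0.58, 0.814, 0.0, 0.0]
force: [0.8, 0.1, 0.4]
finger_gap: 1.0
gripper_force: 0.0
```

Request:
drive_tool(plan=[[0,0,0,0,0,0,-1],[0,0,0,0,0,0,-1],[0,0,0,0,0,0,-1],[0,0,0,0,0,0,-1],[0,0,0,0,0,0,-1],[0,0,0,0,0,0,-1],[0,0,0,0,0,0,-1],[0,0,0,0,0,0,-1]], newtons=60)

```text
t: 4.4
tcp_pos: [0.5237, 0.0962, 0.0387]
tool_rot: [0.58, 0.815, 0.0, 0.001]
force: [-0.2, -0.4, 6.1]
finger_gap: 0.462
gripper_force: 62.9
```

Run:
```python
from plan import *
s=manip.sense();print(s['tcp_pos'],s['tool_rot'],s['force'],s['finger_gap'],s['gripper_force'])
plan([(s['tcp_pos'][0],s['tcp_pos'][1],.12,109.2)],-1,step=.03)
```

```text
[0.52367946 0.09622563 0.03870387] [5.79563519e-01 8.14926430e-01 4.83795910e-04 8.98540117e-04] [-0.19085891 -0.40296271  6.10984852] 0.46158745795024464 62.907190918922424
[[0.0, 0.0, -0.027, 0, 0, -0.0, -1], [0.0, 0.0, -0.027, 0, 0, -0.0, -1], [0.0, 0.0, -0.027, 0, 0, -0.0, -1]]
end [0.5237 0.0962 0.1197] 109.16
```

Request:
drive_tool(plan=[[0,0,-0.025,0,0,0,-1],[0,0,-0.028,0,0,0,-1],[0,0,-0.028,0,0,0,-1],[0,0,-0.02,0,0,0,-1],[0,0,0,0,0,0,-1]])

```text
t: 4.9
tcp_pos: [0.5245, 0.0964, 0.1408]
tool_rot: [0.58, 0.815, 0.002, 0.002]
force: [0.6, -0.7, -4.5]
finger_gap: 0.458
gripper_force: 62.4
```

Run:
```python
from plan import *
s=manip.sense();print(s['tcp_pos'],s['force'],s['finger_gap'],s['gripper_force'])
plan([(.535,.305,.16,191.6)],-1,step=.03)
```

```text
[0.52453587 0.09641282 0.14082093] [ 0.6323712  -0.7379526  -4.48822422] 0.4576309358116001 62.35962778329849
[[0.019, 0.008, -0.002, 0, 0, -8.2, -1], [0.018, 0.011, -0.002, 0, 0, -8.2, -1], [0.016, 0.013, -0.002, 0, 0, -8.3, -1], [0.014, 0.015, -0.002, 0, 0, -8.2, -1], [0.012, 0.017, -0.002, 0, 0, -8.3, -1], [0.01, 0.019, -0.002, 0, 0, -8.2, -1], [0.007, 0.02, -0.002, 0, 0, -8.3, -1], [0.004, 0.02, -0.002, 0, 0, -8.2, -1], [0.001, 0.021, -0.002, 0, 0, -8.3, -1], [-0.003, 0.021, -0.001, 0, 0, -8.2, -1]]
end [0.5354 0.305  0.1598] 191.56
```

Weight read about 4 N, so the block is held.

Request:
drive_tool(plan=[[0.019,0.008,-0.002,0,0,-8.2,-1],[0.018,0.011,-0.002,0,0,-8.2,-1],[0.016,0.013,-0.002,0,0,-8.3,-1],[0.014,0.015,-0.002,0,0,-8.2,-1],[0.012,0.017,-0.002,0,0,-8.3,-1],[0.01,0.019,-0.002,0,0,-8.2,-1],[0.007,0.02,-0.002,0,0,-8.3,-1],[0.004,0.02,-0.002,0,0,-8.2,-1],[0.001,0.021,-0.002,0,0,-8.3,-1],[-0.003,0.021,-0.001,0,0,-8.2,-1]])

```text
t: 5.9
tcp_pos: [0.5325, 0.3053, 0.1553]
tool_rot: [-0.104, 0.995, -0.0, -0.002]
force: [0.9, 0.5, -3.9]
finger_gap: 0.459
gripper_force: 62.1
```

Request:
drive_tool(plan=[[0,0,0,0,0,0,-1],[0,0,0,0,0,0,-1],[0,0,0,0,0,0,-1]])

```text
t: 6.2
tcp_pos: [0.533, 0.304, 0.156]
tool_rot: [-0.1, 0.995, -0.001, -0.001]
force: [0.5, -0.3, -3.8]
finger_gap: 0.461
gripper_force: 62.2
```

```bash
cat > meas.py <<'E'
from fit import *
import sys
s=manip.sense();x=R.from_quat(s['tool_rot']).as_matrix()[:,0];print(s['tcp_pos'],np.degrees(np.arctan2(x[1],x[0])),s['force'])
c,sn=np.cos(np.radians(11.6)),np.sin(np.radians(11.6));o=np.array([.547,.3145])
for n in("wrist","scene"):
    d=snap(n);cv2.imwrite(f"pics/{sys.argv[1]}_{n}.png",d['image'][...,::-1]);W=cloud(d)
    L=W.copy();L[...,0]=c*(W[...,0]-o[0])+sn*(W[...,1]-o[1]);L[...,1]=-sn*(W[...,0]-o[0])+c*(W[...,1]-o[1]);L*=1000
    np.savez(f"m_{n}.npz",L=L)
    P=L[np.isfinite(L[...,0])];P=P[(abs(P[:,0])<95)&(abs(P[:,1])<80)]
    F=P[(P[:,2]>24)&(P[:,2]<32)]
    for nm,Q in(("long",F[(F[:,1]>34)&(F[:,0]<45)]),("stop",F[(F[:,0]>48)&(F[:,1]<45)])):
        if len(Q)>20:print(n,nm,len(Q),np.percentile(Q,[1,50,99],axis=0).round(1).tolist(),cv2.minAreaRect(Q[:,:2].astype(np.float32)))
    Q=P[(P[:,2]>8)&(P[:,2]<16)]
    if len(Q)>20:print(n,"plate",len(Q),np.percentile(Q,[.5,99.5],axis=0).round(1).tolist())
E
python3 meas.py hov
```

```text
[0.53298107 0.30397902 0.15600042] -168.5258388484333 [ 0.46519499 -0.27214299 -3.79432651]
wrist long 2035 [[-57.6, 38.1, 24.6], [-13.5, 44.8, 26.8], [39.4, 51.9, 28.5]] ((-8.831737518310547, 45.06003952026367), (99.42591857910156, 14.46640682220459), 0.033393494784832)
wrist plate 8383 [[-75.3, -61.5, 8.6], [51.7, 57.7, 14.1]]
scene long 645 [[-55.6, 39.9, 24.3], [-7.2, 48.4, 26.8], [41.7, 55.0, 29.4]] ((-6.726108551025391, 47.429290771484375), (16.214689254760742, 100.17644500732422), 89.63839721679688)
scene stop 266 [[56.0, -18.5, 24.5], [62.5, 7.9, 26.8], [69.9, 31.7, 29.5]] ((63.0456428527832, 6.4329681396484375), (14.420028686523438, 51.806556701660156), 0.7995161414146423)
scene plate 5348 [[-73.2, -59.0, 8.2], [74.5, 60.4, 15.4]]
```

View pics/hov_wrist.png

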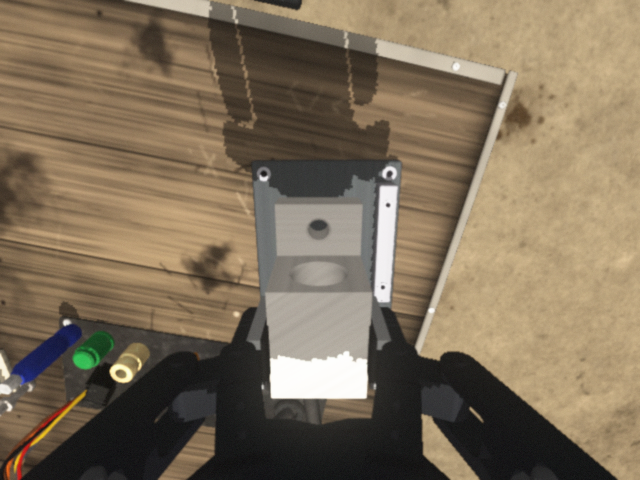

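The wrist view shows the block square to the plate with the long fence at (387,245), and the fence yaw comes out at 11.6°. The wrist and scene cameras differ by about 2 mm in y, so contact will decide the last part. I lower about 10 mm short of both faces.

Request:
drive_tool(plan=[[-0.005,0.008,0.015,0,0,-0.1,-1],[-0.005,0.007,0.025,0,0,0,-1],[0,0,0.025,0,0,0,-1],[0,0,0.02,0,0,0,-1],[0,0,0.01,0,0,0,-1],[0,0,0,0,0,0,-1],[0,0,0,0,0,0,-1]])

```text
t: 7.0
tcp_pos: [0.5413, 0.3218, 0.0624]
tool_rot: [-0.101, 0.995, 0.0, 0.0]
force: [1.0, 0.9, -3.0]
finger_gap: 0.46
gripper_force: 62.1
```

Request:
drive_tool(plan=[[0,0,0.002,0,0,0,-1],[0,0,0.002,0,0,0,-1],[0,0,0.002,0,0,0,-1],[0,0,0,0,0,0,-1],[0,0,0,0,0,0,-1]])

```text
t: 7.5
tcp_pos: [0.5408, 0.3216, 0.0565]
tool_rot: [-0.101, 0.995, 0.0, 0.0]
force: [-0.5, -0.3, -4.5]
finger_gap: 0.456
gripper_force: 62.1
```

Request:
drive_tool(plan=[[0,0,0.001,0,0,0,-1],[0,0,0.001,0,0,0,-1],[0,0,0.001,0,0,0,-1],[0,0,0.001,0,0,0,-1],[0,0,0.001,0,0,0,-1],[0,0,0,0,0,0,-1]])

```text
t: 8.1
tcp_pos: [0.5407, 0.3215, 0.0511]
tool_rot: [-0.101, 0.995, -0.0, -0.0]
force: [0.3, 0.1, -3.8]
finger_gap: 0.458
gripper_force: 62.1
```

Request:
drive_tool(plan=[[0,0,0.001,0,0,0,-1],[0,0,0,0,0,0,-1]])

```text
t: 8.3
tcp_pos: [0.5408, 0.3216, 0.0507]
tool_rot: [-0.101, 0.995, 0.0, 0.0]
force: [-2.1, -1.3, 0.6]
finger_gap: 0.457
gripper_force: 62.4
```

Request:
drive_tool(plan=[[0,0,0.0005,0,0,0,-1],[0,0.003,0,0,0,0,-1],[0,0.003,0,0,0,0,-1],[0,0.002,0,0,0,0,-1],[0,0,0,0,0,0,-1]])

```text
t: 8.8
tcp_pos: [0.5402, 0.3299, 0.0507]
tool_rot: [-0.102, 0.995, 0.0, 0.001]
force: [1.0, -2.3, 6.5]
finger_gap: 0.461
gripper_force: 63.2
```

Request:
drive_tool(plan=[[0,0.001,0,0,0,0,-1],[0,0.001,0,0,0,0,-1],[0,0,0,0,0,0,-1]])

```text
t: 9.1
tcp_pos: [0.5399, 0.3317, 0.0507]
tool_rot: [-0.102, 0.995, 0.0, 0.001]
force: [-0.2, -2.6, 5.6]
finger_gap: 0.461
gripper_force: 63.2
```

Request:
drive_tool(plan=[[0,0.001,0,0,0,0,-1],[0,0,0,0,0,0,-1]])

```text
t: 9.3
tcp_pos: [0.5398, 0.3324, 0.0507]
tool_rot: [-0.102, 0.995, -0.0, 0.001]
force: [-0.7, -3.9, 6.2]
finger_gap: 0.461
gripper_force: 63.4
```

Request:
drive_tool(plan=[[0,0.001,0,0,0,0,-1],[0,0,0,0,0,0,-1]])

```text
t: 9.5
tcp_pos: [0.5398, 0.3325, 0.0508]
tool_rot: [-0.102, 0.995, -0.001, 0.001]
force: [0.9, -6.0, 6.3]
finger_gap: 0.459
gripper_force: 63.4
```

Request:
drive_tool(plan=[[-0.004,0,0,0,0,0,-1],[-0.003,0,0,0,0,0,-1],[0,0,0,0,0,0,-1]])

```text
t: 9.8
tcp_pos: [0.5439, 0.3333, 0.0508]
tool_rot: [-0.102, 0.995, -0.001, -0.002]
force: [-5.2, -7.2, 10.5]
finger_gap: 0.461
gripper_force: 63.8
```

Request:
drive_tool(plan=[[-0.001,0,0,0,0,0,-1],[0,0,0,0,0,0,-1],[0,0,0,0,0,0,-1]])

```text
t: 10.1
tcp_pos: [0.5441, 0.3334, 0.0508]
tool_rot: [-0.102, 0.995, -0.002, -0.002]
force: [-6.0, -6.7, 11.3]
finger_gap: 0.46
gripper_force: 64.1
```

```bash
python3 meas.py c1; python3 -c "
import cv2,numpy as np
a=cv2.imread('pics/c1_scene.png')[240:350,230:380];a=cv2.resize(a,None,fx=4,fy=4,interpolation=cv2.INTER_CUBIC);cv2.imwrite('pics/c1crop.png',a)"
```

```text
[0.54414857 0.33335961 0.05082188] -168.30845388847672 [-6.02385275 -6.65651249 11.26501954]
wrist long 3503 [[-58.0, 34.3, 25.0], [-35.6, 44.6, 26.9], [0.1, 51.8, 28.6]] ((-27.582975387573242, 43.17332077026367), (61.8451042175293, 18.311424255371094), 0.0429396778345108)
wrist stop 823 [[54.9, -12.8, 25.6], [64.1, 5.6, 27.0], [68.9, 28.3, 28.7]] ((62.493507385253906, 7.650089263916016), (42.755096435546875, 14.757735252380371), 86.57772827148438)
wrist plate 26824 [[-75.0, -60.9, 8.9], [44.2, 57.4, 13.4]]
scene long 834 [[-55.9, 34.7, 24.1], [-8.8, 45.8, 26.9], [42.5, 54.5, 31.0]] ((-6.051078796386719, 44.565093994140625), (21.026437759399414, 101.7400131225586), 89.99166870117188)
scene stop 318 [[48.4, -17.3, 24.2], [61.3, 10.5, 26.8], [69.9, 39.8, 29.2]] ((59.21683883666992, 11.124799728393555), (59.60449981689453, 22.58017349243164), 88.65290832519531)
scene plate 2730 [[-73.5, -59.4, 8.1], [75.0, 60.8, 15.7]]
```

View pics/c1crop.png

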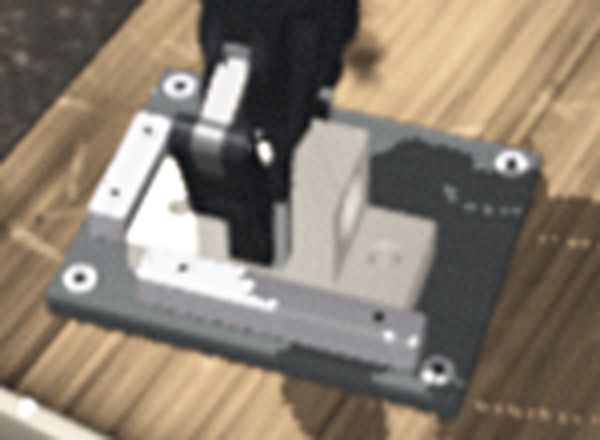

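View pics/c1_wrist.png

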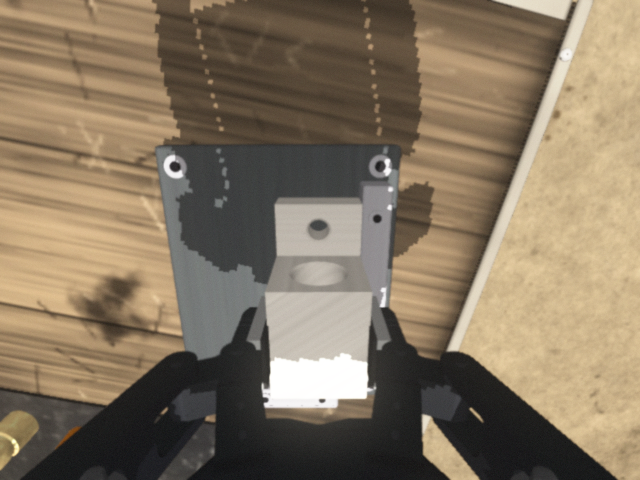

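Both views show the block close to the fence and to the stop, at (145,175) in the crop, with the near finger tip above the fence. I measure the block itself from the wrist cloud.

Run:
```python
import numpy as np,cv2
for n in("wrist","scene"):
    L=np.load(f"m_{n}.npz")['L'];P=L[np.isfinite(L[...,0])];P=P[(abs(P[:,0])<95)&(abs(P[:,1])<80)]
    f=P[(abs(P[:,2]-27)<2.5)&(P[:,0]<-22)&(P[:,1]<34)&(P[:,1]>-10)]
    print(n,"rear foot",len(f),np.percentile(f,[1,50,99],axis=0).round(1).tolist(),cv2.minAreaRect(f[:,:2].astype(np.float32)))
    f=P[(abs(P[:,2]-65)<2.5)&(P[:,1]<45)&(abs(P[:,0])<40)]
    if len(f)>9:print(n,"top",len(f),np.percentile(f,[1,50,99],axis=0).round(1).tolist(),cv2.minAreaRect(f[:,:2].astype(np.float32)))
    f=P[(abs(P[:,2]-27)<2.5)&(P[:,0]>30)&(P[:,1]<36)]
    if len(f)>9:print(n,"frontfoot/stop x hist",np.histogram(f[:,0],np.arange(30,76,2))[0])
```

```text
wrist rear foot 3865 [[-49.9, -1.6, 25.3], [-37.5, 15.1, 27.1], [-24.6, 33.6, 29.0]] ((-37.066287994384766, 16.011266708374023), (25.879362106323242, 36.01542282104492), 0.13888588547706604)
wrist top 11354 [[-24.9, -7.2, 63.2], [-3.7, 18.1, 65.0], [24.5, 38.5, 66.7]] ((0.14057350158691406, 14.778528213500977), (51.37984848022461, 59.587242126464844), 0.1465485394001007)
wrist frontfoot/stop x hist [  0   0   0   0   0   0   0   0   0   0   0   0  24  24  32 121 200 200
 167  54   0   0]
scene rear foot 329 [[-48.3, -0.9, 24.8], [-35.6, 15.5, 27.1], [-22.9, 33.5, 29.3]] ((-35.46775817871094, 15.675609588623047), (36.103790283203125, 26.0357666015625), 89.03047943115234)
scene top 349 [[-23.2, -0.7, 62.6], [-13.6, 19.5, 64.9], [8.0, 40.5, 67.1]] ((-7.538702011108398, 21.269657135009766), (32.950923919677734, 47.30141830444336), 1.7968579530715942)
scene frontfoot/stop x hist [ 4  7  9  9  8 14 13 20 24 22 25  0  2 37 38 37 31 35 44 26  0  0]
```

The block is still about 3.5 mm short of the stop, so I keep sliding toward it.

Request:
drive_tool(plan=[[-0.001,0,0,0,0,0,-1],[-0.001,0,0,0,0,0,-1],[0,0,0,0,0,0,-1],[0,0,0,0,0,0,-1]])

```text
t: 10.6
tcp_pos: [0.5461, 0.3338, 0.0508]
tool_rot: [-0.102, 0.995, -0.002, -0.002]
force: [-5.3, -7.2, 11.5]
finger_gap: 0.462
gripper_force: 64.1
```

Request:
drive_tool(plan=[[-0.001,0,0,0,0,0,-1],[-0.001,0,0,0,0,0,-1],[0,0,0,0,0,0,-1],[0,0,0,0,0,0,-1]])

```text
t: 11.0
tcp_pos: [0.5481, 0.3342, 0.0508]
tool_rot: [-0.102, 0.995, -0.002, -0.002]
force: [-4.7, -6.8, 11.2]
finger_gap: 0.453
gripper_force: 64.1
```

Request:
drive_tool(plan=[[-0.001,0,0,0,0,0,-1],[-0.001,0,0,0,0,0,-1],[0,0,0,0,0,0,-1],[0,0,0,0,0,0,-1]])

```text
t: 11.4
tcp_pos: [0.5487, 0.3343, 0.0508]
tool_rot: [-0.102, 0.995, -0.002, -0.004]
force: [-8.5, -9.0, 13.6]
finger_gap: 0.455
gripper_force: 64.4
```

The stop is reached: the motion halted, the force is climbing, and the TCP is within about 1 mm of the seat. I add margin on both faces.

Request:
drive_tool(plan=[[-0.001,0.001,0,0,0,0,-1],[-0.001,0.001,0,0,0,0,-1],[0,0,0,0,0,0,-1],[0,0,0,0,0,0,-1]])

```text
t: 11.8
tcp_pos: [0.5487, 0.3345, 0.0509]
tool_rot: [-0.102, 0.995, -0.004, -0.006]
force: [-9.9, -13.7, 18.1]
finger_gap: 0.459
gripper_force: 64.9
```

Run:
```python
from h import *
import subprocess
print(subprocess.run(["python3","meas.py","c2"],capture_output=True,text=True).stdout[:130])
for n in("wrist","scene"):
    L=np.load(f"m_{n}.npz")['L'];P=L[np.isfinite(L[...,0])];P=P[(abs(P[:,0])<95)&(abs(P[:,1])<80)]
    f=P[(abs(P[:,2]-27)<2.5)&(P[:,0]<-20)&(P[:,1]<34)&(P[:,1]>-10)]
    print(n,"foot",np.percentile(f,[1,50,99],axis=0).round(1).tolist(),cv2.minAreaRect(f[:,:2].astype(np.float32)))
    f=P[(abs(P[:,2]-65)<3)&(P[:,1]<36)&(P[:,1]>2)&(abs(P[:,0])<27)]
    if len(f)>50: print(n,"slope",np.linalg.lstsq(np.c_[f[:,:2],np.ones(len(f))],f[:,2],rcond=None)[0].round(4))
    f=P[(abs(P[:,2]-11)<2.5)]
    print(n,"plate slope",np.linalg.lstsq(np.c_[f[:,:2],np.ones(len(f))],f[:,2],rcond=None)[0].round(4))
s=manip.sense();print(s['t'],s['force'],s['tcp_pos'],s['finger_gap'])
a=cv2.imread('pics/c2_scene.png')[240:350,230:380];cv2.imwrite('pics/c2crop.png',cv2.resize(a,None,fx=4,fy=4,interpolation=2))
```

```text
[0.54872174 0.33445667 0.05093941] -168.26822094999616 [ -9.94101565 -13.69865141  18.12975857]
wrist long 3798 [[-57.8, 34.3, 25.
wrist foot [[-45.3, -1.6, 25.3], [-33.1, 15.2, 27.3], [-20.1, 33.6, 29.0]] ((-32.741416931152344, 16.00303077697754), (25.47126579284668, 35.986968994140625), 0.01329025998711586)
wrist slope [ 1.10000e-03 -7.10000e-03  6.52679e+01]
wrist plate slope [ 0.00000e+00 -1.00000e-03  1.09365e+01]
scene foot [[-43.5, -1.3, 24.9], [-31.9, 15.7, 27.3], [-20.3, 33.6, 29.4]] ((-32.00165557861328, 16.18967628479004), (35.47978591918945, 23.81101417541504), 89.62751007080078)
scene slope [-2.30000e-03 -8.80000e-03  6.53035e+01]
scene plate slope [7.00000e-04 1.20000e-03 1.09403e+01]
this script no longer has the robotException ignored in: <_io.TextIOWrapper mode='rw' encoding='UTF-8'>
Traceback (most recent call last):
BrokenPipeError: [Errno 32] Broken pipe
```

The block measures x ≈ 5 mm in the fixture frame, yaw about 0° and tilt under 0.5°. About 11–12 N of push goes towards each face, and the readings are steady, so I hand it in.

```bash
python3 -c "
from station import manip
s=manip.sense();print(s['t'],s['force'],s['tcp_pos'],s['gripper_force']);print(manip.sign_off())"
```

```text
11.9 [-11.23799302 -14.06434716  17.11147885] [0.5487028  0.33448588 0.0509144 ] 64.83746141195297
the job is handed in; nothing more can be done
None
```

I handed the job in at 11.9 s with the block gripped and pressed flat into the corner, about 1 mm from the seat and with roughly 11–14 N of push toward each of the long fence and end stop; the small parts were left alone, and no verdict came back.

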